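# Pack and wedge up the free end of a clamped board

## Task

The board clamped on the riser has a springy free end standing clear of the bench. Lay as many of the loose flat packers as it takes under that free end, flat on the bench or on each other and centred under the board and at least 40 mm in, until the gap left is small enough for the wedge; then slide the wedge thin end first in between the packing and the board until you feel it bear firmly on the board, without jacking the board up more than about 4 mm. Finish still gripping the wedge and holding it tight in the gap - do not let go - and leave an unused packer and the other things on the bench alone.

Things in the scene. Friction and masses are not known exactly. Their poses are not given: they have to be found in the camera images.
- stand: Fixed dark riser with a board clamped on it; height differs each start. Origin: plumb below the middle of the lower edge of the board's free end (ignore its z). x: level, from the free end in under the board; y across it. Riser (160 x 100) starts at x = 105 mm: open space below the board is 105 deep. Two clamps stand at x = 140 to 240, up to 62 above the board.
- board_end (a point): Middle of the lower edge of the board's free end, straight above the stand's origin. Its height above the bench (z = 0) is the gap to be closed, 20 to 38 mm. The board is pale wood, 90 wide, 18 thick, 320 long (x = 0 to 320 of the stand); it is level.
- board (a joint): How far the board has been lifted, in m: 0 at the start, growing upward. It stays level and gives like a spring, about 4 N per mm of lift.
- packer0: Loose flat plywood packer, 130 x 34 x 10 thick, 60 g, lying on the bench. Origin: centre of its underside; x along its length, z up (its two ends are alike).
- packer1: A second packer, the same as packer0. With a gap of less than about 28 mm one packer is enough (if the gap is near 28 one or two will do); with more, two, one on top of the other.
- wedge: Loose wooden wedge on its flat face, 130 long, 28 wide, about 70 g. Origin: centre of its flat underside; +x along its length to the thin end, z up. 4 thick at the thin end (x = +65), 27.4 at the thick end (x = -65), straight slope on top. Upright sides: grip across the width near the thick end.
- wedge_tip (a point): Middle of the lower edge of the wedge's thin end (wedge x = +65, z = 0).
- plane: Bystander to leave alone: steel hand plane with wooden knob and handle, 240 x 60 x 105 (mm). Origin: on its underside.
- chisel: Bystander to leave alone: chisel with a wooden handle, 255 long (mm). Origin: on its underside.
- mallet: Bystander to leave alone: wooden mallet, head 130 x 70 x 85 (mm). Origin: on its underside.
- square: Bystander to leave alone: try square, wooden stock and steel blade (mm). Origin: on its underside.
- sander: Bystander to leave alone: cork sanding block 70 x 45 x 35 (mm). Origin: on its underside.
- glue: Bystander to leave alone: white glue bottle, 64 across, 170 tall (mm). Origin: on its underside.
- offcut: Bystander to leave alone: dark wooden offcut 90 x 50 x 22 (mm). Origin: on its underside.
There are look-alikes about, which are no part of the job. Of the things like the wedge, leave any that is turquoise; of the rest the smaller one is meant.

How it is judged:
On the way:
1. a packer lies flat under the board's free end, let go (((x of packer0 in the frame of stand between -0.035 and 0.045 m and y of packer0 in the frame of stand between -0.022 and 0.022 m and angle between the x axis of packer0 and the x axis of stand, either way round below 0.2 rad and angle between packer0's own z axis and vertical below 0.05 rad and contact force between packer0 and the fingers below 0.05 N and linear speed of packer0 below 0.02 m/s) or (x of packer1 in the frame of stand between -0.035 and 0.045 m and y of packer1 in the frame of stand between -0.022 and 0.022 m and angle between the x axis of packer1 and the x axis of stand, either way round below 0.2 rad and angle between packer1's own z axis and vertical below 0.05 rad and contact force between packer1 and the fingers below 0.05 N and linear speed of packer1 below 0.02 m/s))), for 0.2 s.
At the end, for the whole second after the job is handed in: Wedge gripped, still, level (4 deg), square (11 deg), tip 10-105 mm in, pressing the board (over 2 N) and a packer (over 1 N). Packers used: flat, within 22 mm of centre and 11 deg, inner end 30-110 mm in; unused ones over 100 mm away. Board lifted under 5 mm (contact force between the fingers and wedge above 3 N and contact force between wedge and board above 2 N and value of joint board below 0.005 m and ((x of packer0 in the frame of stand between -0.035 and 0.045 m and y of packer0 in the frame of stand between -0.022 and 0.022 m and angle between the x axis of packer0 and the x axis of stand, either way round below 0.2 rad and angle between packer0's own z axis and vertical below 0.05 rad and contact force between wedge and packer0 above 1 N) or (x of packer1 in the frame of stand between -0.035 and 0.045 m and y of packer1 in the frame of stand between -0.022 and 0.022 m and angle between the x axis of packer1 and the x axis of stand, either way round below 0.2 rad and angle between packer1's own z axis and vertical below 0.05 rad and contact force between wedge and packer1 above 1 N)) and ((x of packer0 in the frame of stand between -0.035 and 0.045 m and y of packer0 in the frame of stand between -0.022 and 0.022 m and angle between the x axis of packer0 and the x axis of stand, either way round below 0.2 rad and angle between packer0's own z axis and vertical below 0.05 rad) or horizontal distance between packer0 and stand above 0.1 m) and ((x of packer1 in the frame of stand between -0.035 and 0.045 m and y of packer1 in the frame of stand between -0.022 and 0.022 m and angle between the x axis of packer1 and the x axis of stand, either way round below 0.2 rad and angle between packer1's own z axis and vertical below 0.05 rad) or horizontal distance between packer1 and stand above 0.1 m) and x of wedge_tip in the frame of stand between 0.01 and 0.105 m and y of wedge_tip in the frame of stand between -0.03 and 0.03 m and angle between the x axis of wedge and the x axis of stand, either way round below 0.2 rad and angle between wedge's own z axis and vertical below 0.07 rad and linear speed of wedge below 0.01 m/s); the arm keeps its last pose, push and grip.
It fails at once if the board is jacked up by more than 6.5 mm (value of joint board above 0.0065 m).
It fails at once if a bystander is moved by more than 30 mm (distance of any of plane, chisel, mallet, square, sander, glue, offcut from where it was at the start of the episode above 0.03 m).
It also fails if it takes over 72 s, if anything falls off the work surface, if the arm or the gripper's body presses on something with over 40 N, if the wrist force passes 120 N, or if a joint passes its speed limit or range.

## Robot

A 7-joint arm with a two-finger parallel gripper is mounted at the origin on the work surface. World frame = base frame: x ahead of the robot, y to its left, z up, the work surface at z = 0. Lengths are in m, angles in rad, forces in N, time in s.
With the tool pointing down it reaches from about 0.4 to 0.85 m from the base axis. Payload 10.4 kg.
Tool frame: the origin (TCP) lies at the very end of the fingers, on their centre line; the grasp point (between the pads) lies 19 mm behind it; x points along the fingers, z is the direction in which the jaws open and shut, and the axes are right-handed (so a half turn about x gives the same grasp; the last joint's range is limited). The gripper opens to 85 mm and grips with 20 to 120 N. Pads are 22 mm wide; open, the fingers measure 114 mm over their backs; the gripper's body (76 mm by 85 mm) begins 54 mm behind the grasp point. The pads swing forward as they close: fully open they stand 13 mm farther back than shut.
Start: joints at [1.222, 0.332, -0.065, 1.46, 0.022, 1.35, -0.088], TCP at [0.2, -0.592, 0.231] pointing down, gripper open.
Joint ranges: [-2.6, 2.6], [-0.5, 2.12], [-1.47, 1.34], [0.16, 2.42], [-1.27, 4.41], [0.06, 2.06], [-2.6, 2.6]. Speed limits (rad/s): [2.22, 2.22, 2.79, 2.79, 3.14, 3.14, 3.14].

## Interface

Orientations are given as a unit quaternion [x, y, z, w].
In Python, from workcell import readout, camera, manip gives the robot as it stands.
- The arm moves only by the shell command python3 -m inch 'ROWS' [FORCE]. ROWS is JSON, a list of rows, each a list of 3 entries, a list of its own where there are three numbers: the turn, a rotation vector about the tool's x, y, z in degrees, then the shift along the tool's x, y, z in mm, then the closure, from 0 (fully open) to 1 (shut). In form: [[[wx, wy, wz], [dx, dy, dz], hand], ...]. A call has 1 to 10 rows; each row is the pose to reach, as a shift and turn from the pose measured when the call began, along the tool's axes at that moment; what a row does not reach only later rows make up. A row lasts 1/8 s, in which the tool goes at most 62.5 mm and 10.7 degrees, less where a joint would pass 70% of its speed; a pose out of reach is approached as far as the arm can. A call with a gripper value outside its range is refused whole. The fingers move at their own pace and stop on an object; FORCE is the grip in N (left out, the last holds). Time passes only in rows, so rows that repeat a pose let the fingers close. It gives the time, the measured TCP pose, the force and the opening at its end, in the units of the state.
- readout.get_obs(): the state, without advancing time (a new reading comes with each control period).
- camera(name): name is "scene" or "top"; returns a dict with "pixels" (480x640x3 uint8, red, green, blue), "range_z" (480x640 float32, m along the optical axis (not along the pixel's ray), 0 where there is no reading), "intrinsics" (3x3 intrinsics, pixels), "dist" ([k1, k2, p1, p2, k3] as OpenCV has them; the pictures are not rectified), "extrinsics" (4x4, takes a point from world to camera coordinates). Camera axes: x right, y down, z forward; pixel columns grow to the right and rows downward; lengths in m; the calibration is good to about 2 mm. A picture is of the moment at which its call begins.
- manip.hand_in(): hands the job in, once; it reports no verdict.
The state is a dict: "clock": time; "joint_pos": joint angles; "joint_velocities": joint speeds; "tau": joint torques, N m; "position": TCP position; "ee_rot": TCP orientation; "ft_force": force on the tool from outside, world axes, zero at the start; "torque": the same for the moment, N m; "grip_width": opening from 0.0 (shut) to 1.0 (fully open).
Only numpy, scipy, OpenCV 4.12 (cv2) and the standard library are available. Lean on these libraries where they do the work, as an engineer would, in place of code of your own. Each camera call takes 0.05 s, during which the arm holds its last target.

## Working session

There is one attempt and no reset: what is moved stays moved. The work goes in short steps, Python scripts to look and compute and a shell command to move; the robot and the scene stay as the last step left them, time stands still between calls to the robot, and variables do not carry over. Pictures are saved under pics/ and viewed, and the job is handed in when it is done.

```bash
mkdir -p pics; ls; python3 - <<'E'
from workcell import readout, camera, manip
import cv2
print(readout.get_obs())
for n in("scene","top"):
    c=camera(n); cv2.imwrite(f"pics/{n}0.png",c["pixels"][:,:,::-1]); print(n,c["intrinsics"],c["dist"],c["extrinsics"])
E
```

```text
pics
{'clock': 0.0, 'joint_pos': array([ 1.22240508,  0.33286363, -0.06473221,  1.46094412,  0.02161273,
        1.34990329, -0.08848879]), 'joint_velocities': array([ 0.0016261 , -0.00108041, -0.0007433 ,  0.00137491, -0.00018541,
        0.00139501,  0.00084172]), 'tau': array([ 2.61239993e-04, -6.25451803e+01,  4.91578924e-02, -3.91601515e+01,
        1.62036525e-02,  1.00239721e-02,  1.25701050e-07]), 'position': array([ 0.19992434, -0.59176208,  0.23051983]), 'ee_rot': array([ 0.41254705,  0.57490448, -0.41200075,  0.57406023]), 'ft_force': array([-0.44702715, -0.07109696, -0.16030657]), 'torque': array([-0.00272206,  0.05312049,  0.00930696]), 'grip_width': 1.0002310849274674}
scene [[439.07348818   0.         318.00152044]
 [  0.         439.07348818 244.04784906]
 [  0.           0.           1.        ]] [-0.09237808  0.          0.          0.          0.        ] [[ 0.31342963  0.94959941 -0.00477712 -0.02738135]
 [ 0.73709965 -0.24645638 -0.6292403  -0.36359862]
 [-0.59870357  0.19370134 -0.77719613  1.45756644]
 [ 0.          0.          0.          1.        ]]
top [[468.06489259   0.         318.83653755]
 [  0.         468.06489259 244.60153101]
 [  0.           0.           1.        ]] [-0.05245441  0.          0.          0.          0.        ] [[-0.00489611 -0.99974177  0.02219056 -0.13278172]
 [-0.9892194   0.00159432 -0.14643235  0.50880477]
 [ 0.14635916 -0.02266828 -0.98897176  1.12680136]
 [ 0.          0.          0.          1.        ]]
```

View pics/scene0.png

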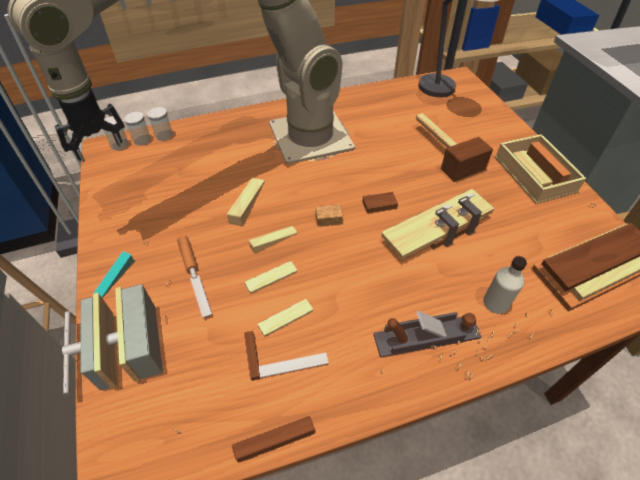

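View pics/top0.png

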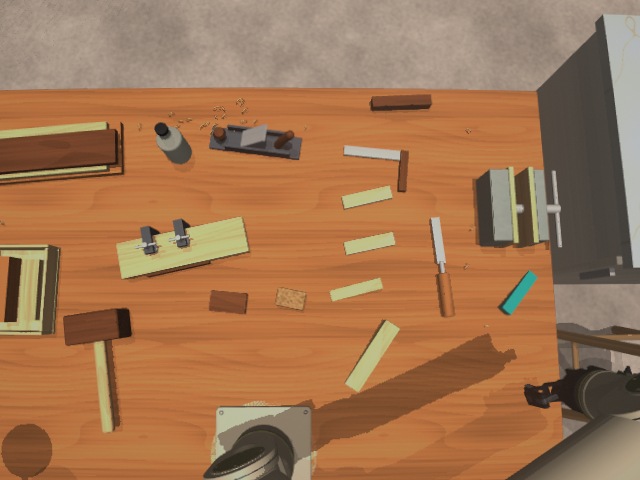

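The top view shows pale pieces at (367,197), (369,243), (356,290) and (372,356), and a turquoise one at (519,293). The board's free end is at its right edge, about (245,235). Next I'll enlarge these and get 3D data.

```bash
cat > h.py <<'E'
from workcell import readout, camera, manip
import cv2, numpy as np
def cloud(c):
    K=c["intrinsics"];T=np.array(c["extrinsics"])
    v,u=np.mgrid[0:480,0:640]
    p=cv2.undistortPoints(np.stack([u,v],-1).reshape(-1,1,2).astype(np.float64),K,np.array(c["dist"])).reshape(480,640,2)
    z=c["range_z"].astype(float)
    P=np.dstack([p[...,0]*z,p[...,1]*z,z])
    W=(P-T[:3,3])@T[:3,:3]
    W[z==0]=np.nan
    return W
def pale(c):
    h=cv2.cvtColor(c["pixels"],cv2.COLOR_RGB2HSV)
    return h
def crop(c,x0,y0,x1,y1,name,s):
    cv2.imwrite(name,cv2.resize(c["pixels"][y0:y1,x0:x1,::-1],None,fx=s,fy=s,interpolation=cv2.INTER_CUBIC))
E
python3 - <<'E'
from h import *
c=camera("top"); W=cloud(c); crop(c,320,170,420,400,"pics/crop_top.png",2.6)
np.save("top.npy",W); np.save("toppix.npy",c["pixels"])
d=camera("scene"); W2=cloud(d); np.save("sc.npy",W2); np.save("scpix.npy",d["pixels"])
crop(d,210,160,340,345,"pics/crop_sc.png",3.2)
for (u,v) in [(367,197),(369,243),(356,290),(372,356),(245,235),(389,331),(353,380),(519,293)]:
    print(u,v,c["pixels"][v,u],W[v,u].round(4))
E
```

```text
367 197 [193 194 138] [ 0.6386 -0.2615  0.0061]
369 243 [193 194 140] [ 0.5164 -0.2636  0.011 ]
356 290 [192 193 139] [ 0.3963 -0.2276  0.0172]
372 356 [191 193 138] [ 0.2338 -0.2645  0.0188]
245 235 [143 129  86] [0.534  0.0504 0.0323]
389 331 [191 192 130] [ 0.2948 -0.3055  0.0334]
353 380 [191 192 136] [ 0.1749 -0.2179  0.0065]
519 293 [ 51 165 152] [ 0.3862 -0.6462  0.014 ]
```

View pics/crop_sc.png

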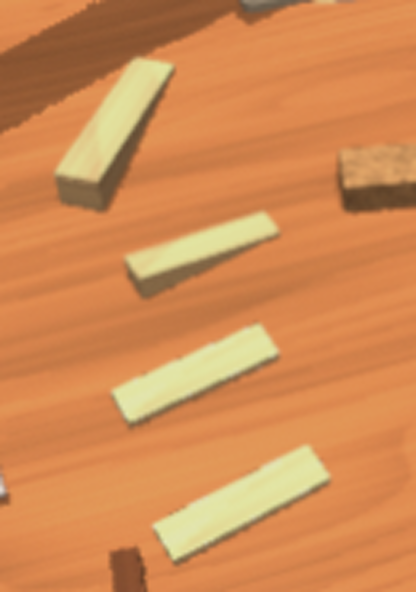

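View pics/crop_top.png

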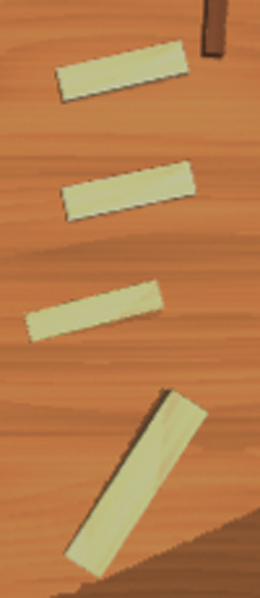

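Wedge candidates:
- Small pale wedge at top (356,290), thick end at right (−y side).
- Large pale wedge at (372,356).
- Turquoise one at (519,293).

Turquoise is ruled out, and the smaller of the other two is (356,290). The crop confirms it is a tapered piece, thick at one end. (367,197) and (369,243) are the two flat packers.

```bash
cat >> h.py <<'E'
def toworld(c,uv,z):
    uv=np.array(uv,float).reshape(-1,1,2)
    T=np.array(c["extrinsics"]);p=cv2.undistortPoints(uv,c["intrinsics"],np.array(c["dist"])).reshape(-1,2)
    d=np.c_[p,np.ones(len(p))]@T[:3,:3]; o=-T[:3,:3].T@T[:3,3]
    return o+d*((z-o[2])/d[:,2])[:,None]
def palemask(px):
    h=cv2.cvtColor(px,cv2.COLOR_RGB2HSV)
    return ((h[...,0]>22)&(h[...,0]<36)&(h[...,1]>50)&(h[...,2]>80)).astype(np.uint8)
E
python3 - <<'E'
from h import *
for nm,f,g in(("top","top.npy","toppix.npy"),("scene","sc.npy","scpix.npy")):
    c=camera(nm);W=np.load(f);px=np.load(g);m=palemask(px)
    n,l,s,ce=cv2.connectedComponentsWithStats(m)
    for i in range(1,n):
        if s[i,4]<300: continue
        w=W[l==i]; w=w[~np.isnan(w[:,0])]
        med=np.median(w,0)
        if not(0.1<med[0]<0.75 and -0.4<med[1]<0.5): continue
        r=cv2.minAreaRect(w[:,:2].astype(np.float32)*1000)
        print(nm,s[i],ce[i].round(),np.round(r[0],1),np.round(r[1],1),round(r[2],1),"z",np.percentile(w[:,2],[5,25,50,75,95]).round(4))
# bench z and board
W=np.load("top.npy");print("bench",np.nanmedian(W[260:275,180:330,2]))
W=np.load("sc.npy");print(np.nanmedian(W[215:225,330:370,2]))
crop(camera("scene"),370,180,510,265,"pics/b_sc.png",5.5)
crop(camera("top"),100,200,260,290,"pics/b_top.png",5)
E
```

```text
top [342 186  50  22 594] [367. 197.] [ 638.6 -260.1] [ 33.9 128.5] 13.5 z [0.0066 0.0086 0.0101 0.0117 0.0139]
top [ 117  217  132   62 3850] [185. 248.] [502.5 206.9] [ 90.  320.4] 12.6 z [0.0366 0.0388 0.0404 0.0418 0.044 ]
top [344 232  51  22 618] [369. 243.] [ 516.5 -263.7] [ 33.4 128.2] 11.4 z [0.0064 0.0087 0.0102 0.0117 0.0138]
top [330 278  52  23 559] [356. 289.] [ 398.5 -226.5] [ 27.2 128.6] 14.1 z [0.0053 0.0103 0.016  0.022  0.0274]
top [ 345  320   54   72 1239] [372. 355.] [ 234.7 -263.9] [ 41.8 185. ] 57.2 z [0.0073 0.0146 0.0228 0.0311 0.038 ]
top [ 95 343  16  89 592] [102. 387.] [167.6 380.3] [206.4  21. ] 8.5 z [0.0515 0.0533 0.0547 0.056  0.0579]
scene [228 179  36  36 463] [246. 196.] [ 235.6 -263.4] [ 39.1 184.2] 57.1 z [0.0057 0.0131 0.0214 0.0288 0.0352]
scene [ 383  190  108   66 1790] [426. 225.] [506.1 202.6] [ 91.1 319.3] 12.3 z [0.0356 0.0372 0.0384 0.0396 0.0414]
scene [250 227  46  20 326] [273. 236.] [ 400.9 -228.4] [ 29.  126.2] 14.5 z [0.0038 0.0086 0.0144 0.0203 0.0246]
scene [245 262  51  30 575] [270. 276.] [ 516.5 -266.2] [ 42.4 129.1] 13.3 z [0.0057 0.0077 0.0089 0.0102 0.0118]
scene [258 300  54  35 709] [285. 317.] [ 640.7 -262.6] [ 35.5 128.1] 12.9 z [0.0067 0.0084 0.0095 0.0108 0.0123]
bench 0.0008982054088002108
-0.0007747152759404787
```

View pics/b_sc.png

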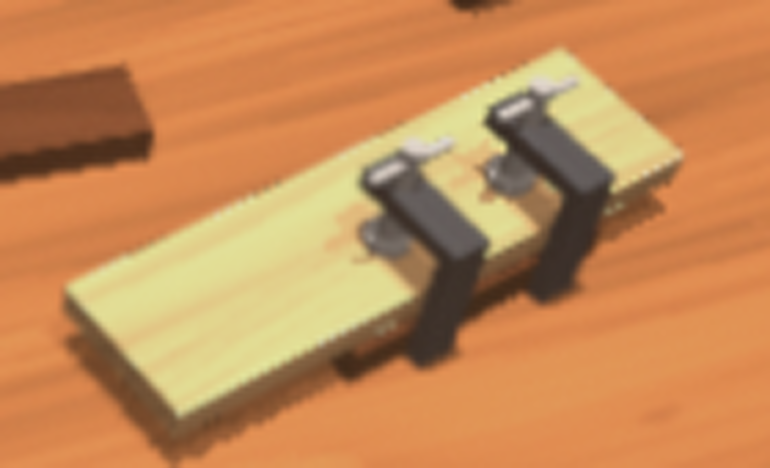

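View pics/b_top.png

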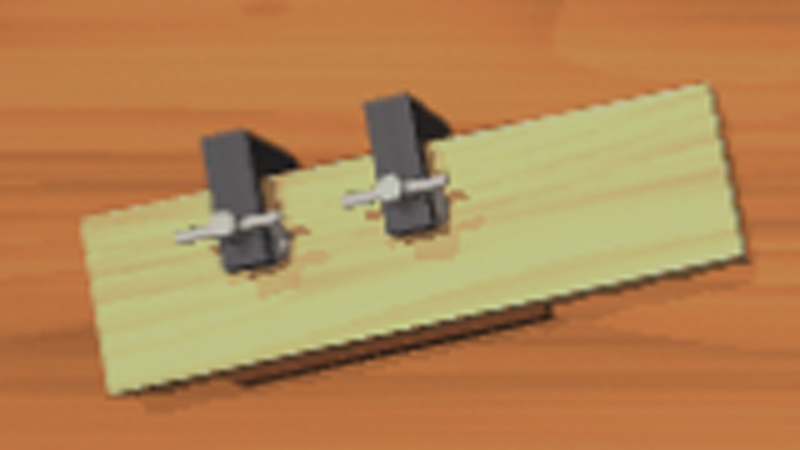

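Top and scene agree on the sizes: packers 34x128, wedge 27x128 with its thin end toward +y, board top at about 39.4, so the gap is about 21.5 mm and one packer is enough. I'll average the two cameras and use the packer at (369,243).

```bash
cat >> h.py <<'E'
from scipy.spatial.transform import Rotation as Rn
A=np.radians(102.5); D=np.array([np.cos(A),np.sin(A)]); N=np.array([-D[1],D[0]]); O=np.array([.5389,.0485])
def stand(x,y): return O+x*D+y*N
def st_of(p): q=np.array(p[:2])-O; return np.array([q@D,q@N])
def go(p,yaw=None):
    """yaw: deg of long axis held; jaws perpendicular"""
    o=readout.get_obs(); R=Rn.from_quat(o["ee_rot"]); p0=o["position"]
    zc=R.as_matrix()[:,2]
    a=np.radians(yaw+90); z=np.array([np.cos(a),np.sin(a),0])
    if z@zc<0: z=-z
    x=np.array([0,0,-1.]); y=np.cross(z,x)
    T=Rn.from_matrix(np.c_[x,y,z])
    print("turn",(R.inv()*T).as_rotvec(degrees=True).round(2),"shift",(R.inv().apply(np.array(p)-p0)*1000).round(1))
def st():
    o=readout.get_obs();R=Rn.from_quat(o["ee_rot"]).as_matrix()
    print("t",round(o["clock"],2),"p",(o["position"]*1000).round(1),"F",o["ft_force"].round(2),"g",round(float(o["grip_width"]),3),"stand",(st_of(o["position"])*1000).round(1),"zax",np.degrees(np.arctan2(R[1,2],R[0,2])).round(1),"xax",R[:,0].round(3))
E
python3 - <<'E'
from h import *
st(); g=np.array([.5165,-.265])-.050*D
print(g); go([*g,.1],102.4); go([*g,.0],102.4)
E
```

```text
t 0.4 p [ 200.  -592.1  231.2] F [ 0.51 -0.79  0.46] g 0.998 stand [-552.   469.5] zax -71.3 xax [-0.  0. -1.]
[ 0.52732198 -0.3138148 ]
turn [-8.373e+01 -1.000e-02 -1.000e-02] shift [ 131.2  399.1 -158.8]
turn [-8.373e+01 -1.000e-02 -1.000e-02] shift [ 231.2  399.1 -158.8]
```

```bash
python3 -m inch '[[[-8,0,0],[5,40,-16],0],[[-17,0,0],[10,80,-32],0],[[-25,0,0],[20,120,-48],0],[[-34,0,0],[30,160,-64],0],[[-42,0,0],[40,200,-80],0],[[-50,0,0],[55,240,-95],0],[[-59,0,0],[70,280,-111],0],[[-67,0,0],[90,320,-127],0],[[-76,0,0],[110,360,-143],0],[[-83.7,0,0],[131,399,-159],0]]'
python3 - <<'E'
from h import *
st(); g=np.array([.5165,-.265])-.050*D
go([*g,.1],102.4); go([*g,.0],102.4)
E
```

```text
clock: 1.65
position: [0.5282, -0.3129, 0.0998]
ee_rot: [-0.078, 0.703, 0.078, 0.703]
ft_force: [0.4, 0.2, -0.8]
grip_width: 1.0
t 1.65 p [ 528.2 -312.9   99.8] F [ 0.44  0.17 -0.82] g 1.0 stand [-350.6   88.7] zax 12.6 xax [ 0. -0. -1.]
turn [0.22 0.02 0.02] shift [-0.2 -0.7 -1. ]
turn [0.22 0.02 0.02] shift [99.8 -0.6 -1.1]
```

```bash
python3 -m inch '[[[0,0,0],[40,-0.6,-1],0],[[0,0,0],[75,-0.6,-1],0],[[0,0,0],[92,-0.6,-1],0],[[0,0,0],[97.5,-0.6,-1],0],[[0,0,0],[98.5,-0.6,-1],0],[[0,0,0],[98.5,-0.6,-1],0.3]]' 50
python3 - <<'E'
from h import *
st(); c=camera("top"); crop(c,320,190,460,300,"pics/g1.png",5.5)
c=camera("scene"); crop(c,200,150,340,300,"pics/g1s.png",4)
E
```

```text
clock: 2.4
position: [0.5281, -0.3142, 0.0026]
ee_rot: [-0.078, 0.702, 0.077, 0.703]
ft_force: [0.0, 0.8, -0.1]
grip_width: 0.817
t 2.4 p [ 528.1 -314.2    2.6] F [ 0.03  0.76 -0.06] g 0.817 stand [-351.7   89. ] zax 12.6 xax [ 0.002 -0.001 -1.   ]
```

View pics/g1s.png

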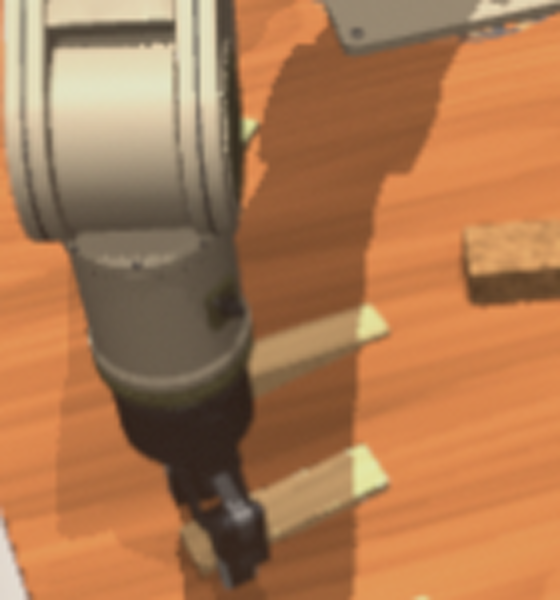

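The crop shows the fingers astride the packer's outer end, around (235,520). Closing now.

```bash
python3 -m inch '[[[0,0,0],[1.2,0,0],0.6],[[0,0,0],[1.2,0,0],1],[[0,0,0],[1.2,0,0],1],[[0,0,0],[1.2,0,0],1],[[0,0,0],[1.2,0,0],1]]' 50
python3 -m inch '[[[0,0,0],[-2,0,0],1],[[0,0,0],[-5,0,0],1],[[0,0,0],[-5,0,0],1]]'
python3 - <<'E'
from h import *
st(); c=camera("top"); crop(c,320,190,460,300,"pics/g2.png",5.5); W=cloud(c)
m=palemask(c["pixels"]);n,l,s,ce=cv2.connectedComponentsWithStats(m)
for i in range(1,n):
    w=W[l==i]; w=w[~np.isnan(w[:,0])]
    if len(w)<80:continue
    med=np.median(w,0)
    if 0.1<med[0]<0.75 and -0.4<med[1]<0.0:
        r=cv2.minAreaRect(w[:,:2].astype(np.float32)*1000); print(ce[i].round(),np.round(r[0],1),np.round(r[1],1),round(r[2],1),med.round(4))
# plane tilt
c=camera("scene"); crop(c,200,150,340,300,"pics/g2s.png",4)
E
```

```text
clock: 3.12
position: [0.5284, -0.3143, 0.0017]
ee_rot: [-0.078, 0.702, 0.077, 0.704]
ft_force: [-0.4, -0.5, 6.0]
grip_width: 0.378
clock: 3.5
position: [0.5284, -0.3143, 0.0069]
ee_rot: [-0.078, 0.702, 0.077, 0.704]
ft_force: [0.0, 1.3, -0.6]
grip_width: 0.379
t 3.5 p [ 528.4 -314.3    6.9] F [ 0.02  1.34 -0.57] g 0.379 stand [-352.    88.8] zax 12.6 xax [ 0.003 -0.002 -1.   ]
[367. 197.] [ 606.8 -268. ] [ 98.8 128.1] 13.9 [ 0.638  -0.2607  0.0102]
[361. 369.] [ 224.3 -216.5] [ 88.9 130. ] 66.6 [ 0.202  -0.2346  0.0151]
[411. 354.] [ 280.  -240.9] [93.4 28.9] 79.4 [ 0.287  -0.2404  0.5797]
```

View pics/g2.png

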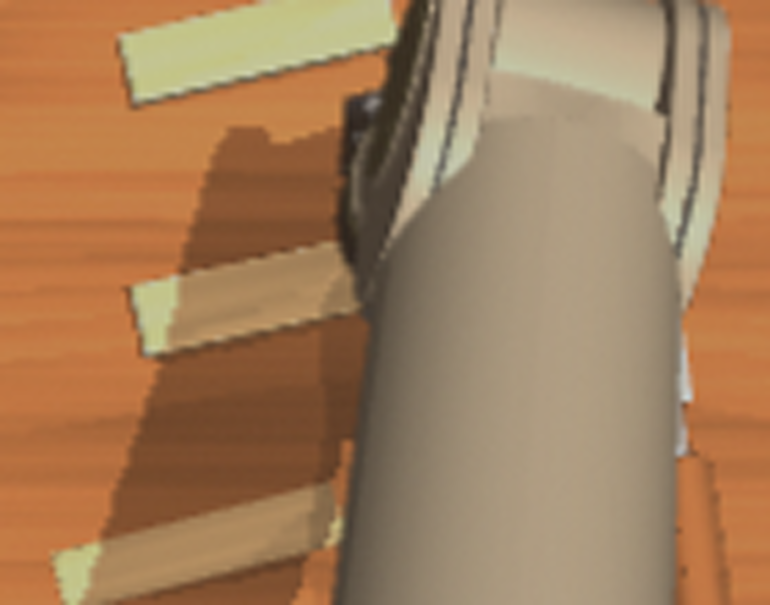

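View pics/g2s.png

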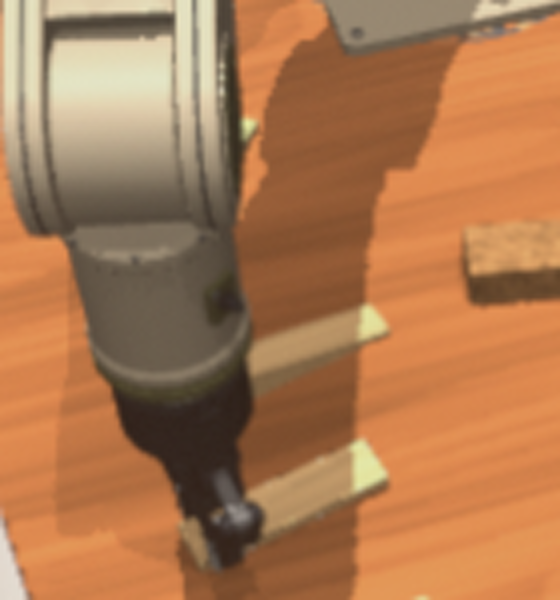

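```bash
python3 - <<'E'
from h import *
go([*stand(-.12,0),.008],102.5)
go([*stand(-.04,0),.007],102.5)
E
```

```text
turn [0.12 0.12 0.12] shift [ -1.7 231.7  89.4]
turn [0.12 0.12 0.12] shift [ -0.8 311.7  89.5]
```

```bash
python3 -m inch '[[[0,0,0],[-2,15,6],1],[[0,0,0],[-2,45,18],1],[[0,0,0],[-2,80,32],1],[[0,0,0],[-2,115,46],1],[[0,0,0],[-2,150,60],1],[[0,0,0],[-2,180,74],1],[[0,0,0],[-2,205,85],1],[[0.1,0.1,0.1],[-1.5,220,89.4],1],[[0.1,0.1,0.1],[-1.5,222,89.4],1],[[0.1,0.1,0.1],[-1.5,222,89.4],1]]'
python3 - <<'E'
from h import *
st(); go([*stand(-.04,0),.007],102.5)
c=camera("top"); crop(c,100,190,340,310,"pics/p1.png",3.3);W=cloud(c)
d=camera("scene"); crop(d,300,160,500,310,"pics/p1s.png",4)
E
```

```text
clock: 4.85
position: [0.5667, -0.0791, 0.0078]
ee_rot: [-0.077, 0.703, 0.076, 0.703]
ft_force: [-0.3, -0.0, -1.3]
grip_width: 0.378
t 4.85 p [566.7 -79.1   7.8] F [-0.25 -0.03 -1.31] g 0.378 stand [-130.6    0.5] zax 12.5 xax [ 0.    -0.001 -1.   ]
turn [-0.04 -0.01  0.05] shift [ 0.7 90.6  0.4]
```

View pics/p1.png

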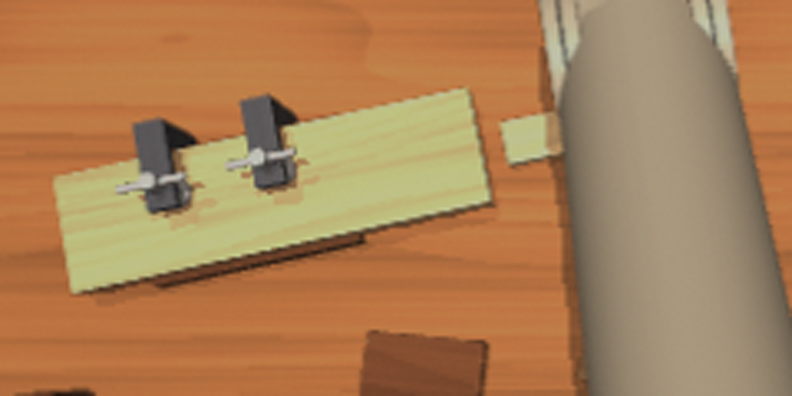

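View pics/p1s.png

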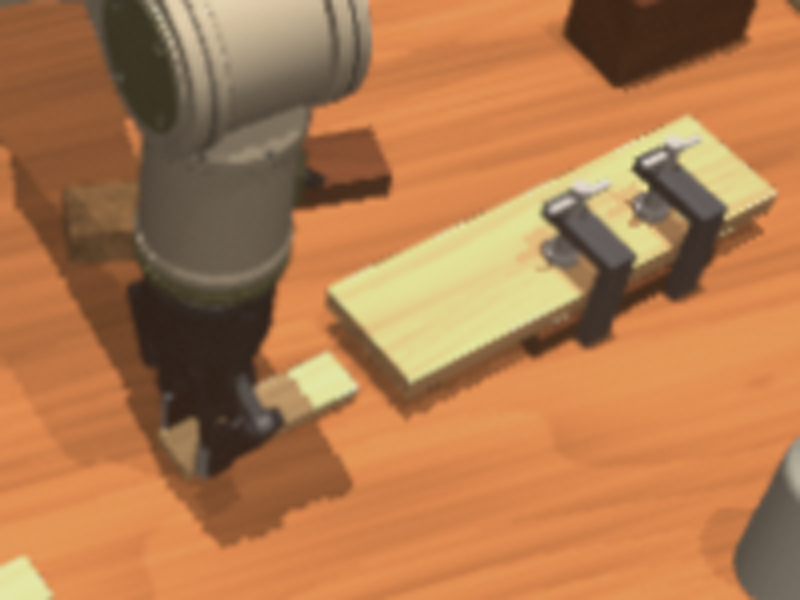

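The packer is aligned with the board axis, its inner end at crop (505,142) about 16–20 mm short of the board end (480,147). I'll slide it in and lower it.

```bash
python3 -m inch '[[[0,0,0],[1,10,0.4],1],[[0,0,0],[1,30,0.4],1],[[0,0,0],[1,55,0.4],1],[[0,0,0],[1,75,0.4],1],[[0,0,0],[1,88,0.4],1],[[0,0,0],[1,91,0.4],1],[[0,0,0],[3,91,0.4],1],[[0,0,0],[5.8,91,0.4],1],[[0,0,0],[5.8,91,0.4],1]]'
python3 - <<'E'
from h import *
st()
d=camera("scene"); crop(d,300,160,500,310,"pics/p2s.png",4)
E
```

```text
clock: 6.08
position: [0.5478, 0.0086, 0.0018]
ee_rot: [-0.076, 0.703, 0.076, 0.703]
ft_force: [-0.1, -0.8, 0.4]
grip_width: 0.379
t 6.08 p [547.8   8.6   1.8] F [-0.06 -0.84  0.43] g 0.379 stand [-40.9  -0. ] zax 12.3 xax [ 0.    -0.001 -1.   ]
```

View pics/p2s.png

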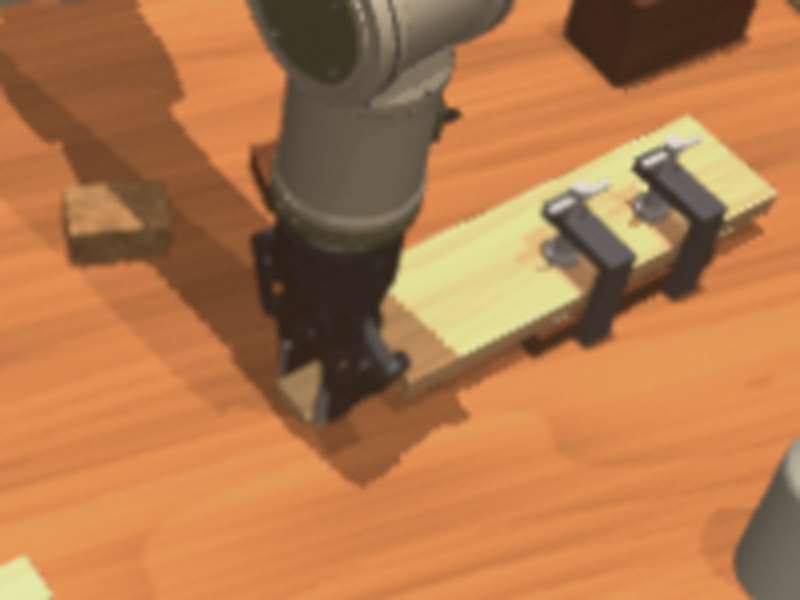

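The packer is under the end and on the bench. Opening and lifting.

```bash
python3 -m inch '[[[0,0,0],[0,0,0],0.4],[[0,0,0],[0,0,0],0.2],[[0,0,0],[0,0,0],0],[[0,0,0],[0,0,0],0],[[0,0,0],[-20,0,0],0],[[0,0,0],[-60,0,0],0],[[0,0,0],[-110,0,0],0],[[0,0,0],[-110,-40,0],0]]'
python3 - <<'E'
from h import *
st(); g=np.array([.3997,-.2274]); a=np.radians(104.3); g=g-.048*np.array([np.cos(a),np.sin(a)]); print(g)
go([*g,.09],104.3)
E
```

```text
clock: 7.12
position: [0.5591, -0.027, 0.1179]
ee_rot: [-0.079, 0.7, 0.078, 0.706]
ft_force: [1.2, -0.4, -0.7]
grip_width: 0.998
t 7.12 p [559.1 -27.  117.9] F [ 1.22 -0.42 -0.69] g 0.998 stand [-78.1  -3.4] zax 12.7 xax [ 0.009 -0.001 -1.   ]
[ 0.41155595 -0.27391276]
turn [-1.6   0.48  0.15] shift [  26.7 -208.4 -198.4]
```

```bash
python3 -m inch '[[[0,0,0],[0,-20,-20],0],[[0,0,0],[0,-50,-48],0],[[0,0,0],[0,-85,-81],0],[[-1,0,0],[2,-120,-114],0],[[-1,0,0],[10,-155,-147],0],[[-1.5,0.4,0],[20,-185,-176],0],[[-1.6,0.5,0],[26,-205,-195],0],[[-1.6,0.5,0.1],[26.7,-208.4,-198.4],0],[[-1.6,0.5,0.1],[26.7,-208.4,-198.4],0]]'
python3 - <<'E'
from h import *
st(); c=camera("top"); crop(c,100,180,420,300,"pics/q1.png",2.5);W=cloud(c)
d=camera("scene"); crop(d,370,190,470,265,"pics/q1s.png",8)
print(readout.get_obs()["clock"])
m=palemask(c["pixels"]);n,l,s,ce=cv2.connectedComponentsWithStats(m)
for i in range(1,n):
    w=W[l==i]; w=w[~np.isnan(w[:,0])]
    if len(w)<30:continue
    med=np.median(w,0)
    if 0.3<med[0]<0.75 and -0.4<med[1]<0.3:
        r=cv2.minAreaRect(w[:,:2].astype(np.float32)*1000); print(ce[i].round(),np.round(r[0],1),np.round(r[1],1),round(r[2],1),med.round(4))
g=np.array([.3997,-.2274]); a=np.radians(104.3); g=g-.048*np.array([np.cos(a),np.sin(a)])
go([*g,.003],104.3)
E
```

```text
clock: 8.25
position: [0.4123, -0.2735, 0.0909]
ee_rot: [-0.089, 0.701, 0.088, 0.702]
ft_force: [-0.4, 0.8, 0.1]
grip_width: 1.001
t 8.25 p [ 412.3 -273.5   90.9] F [-0.4   0.79  0.08] g 1.001 stand [-286.9  193.3] zax 14.3 xax [ 0.001 -0.001 -1.   ]
8.35
[367. 197.] [ 638.6 -260.2] [ 33.7 128.7] 13.3 [ 0.6383 -0.261   0.0101]
[190. 247.] [509.  179.4] [ 90.2 375.6] 12.5 [0.5026 0.173  0.0401]
[416. 261.] [ 417.5 -272.9] [52.5  4.6] 68.4 [ 0.4175 -0.2743  0.4799]
turn [0.1  0.04 0.07] shift [87.7 -0.7 -1.4]
```

View pics/q1.png

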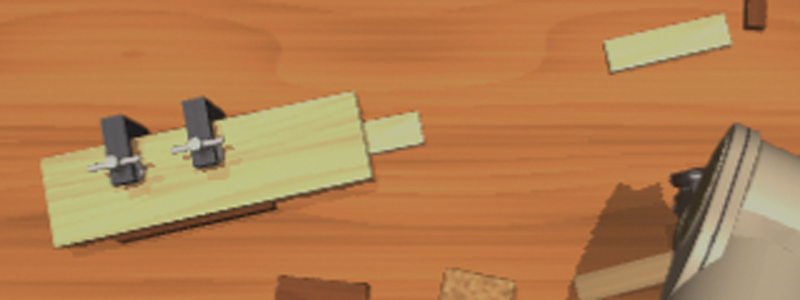

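View pics/q1s.png

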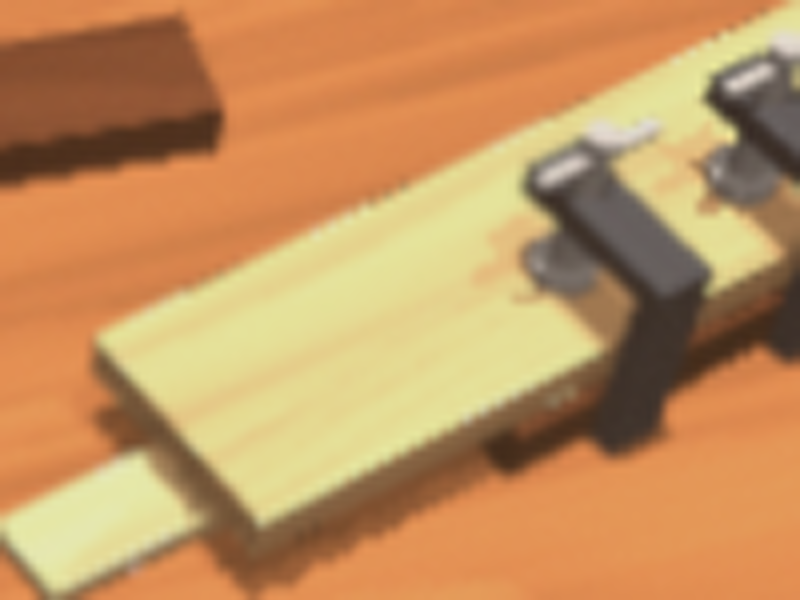

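The top crop shows the packer centred and square under the board (protruding at (394,132), 55 mm out, so its centre is at x≈+10). Now the wedge: lower to TCP z≈7 so the fingers stay above the packer later.

```bash
python3 -m inch '[[[0,0,0],[20,-0.7,-1.4],0],[[0,0,0],[50,-0.7,-1.4],0],[[0,0,0],[72,-0.7,-1.4],0],[[0,0,0],[83,-0.7,-1.4],0],[[0,0,0],[84,-0.7,-1.4],0.4],[[0,0,0],[84,-0.7,-1.4],1],[[0,0,0],[84,-0.7,-1.4],1],[[0,0,0],[84,-0.7,-1.4],1],[[0,0,0],[84,-0.7,-1.4],1]]' 70
python3 - <<'E'
from h import *
st()
E
```

```text
clock: 9.48
position: [0.4123, -0.2744, 0.0077]
ee_rot: [-0.089, 0.701, 0.088, 0.702]
ft_force: [-1.5, 0.6, 6.6]
grip_width: 0.308
t 9.47 p [ 412.3 -274.4    7.7] F [-1.46  0.56  6.56] g 0.308 stand [-287.9  193.5] zax 14.4 xax [ 0.002 -0.002 -1.   ]
```

```bash
python3 -m inch '[[[0,0,0],[-15,0,0],1],[[0,0,0],[-35,0,0],1],[[0,0,0],[-40,0,0],1],[[0,0,0],[-40,0,0],1]]'
python3 - <<'E'
from h import *
st(); go([*stand(-.19,0),.035],102.5)
c=camera("top"); crop(c,300,240,440,320,"pics/w1.png",5)
d=camera("scene"); crop(d,200,170,330,260,"pics/w1s.png",6)
E
```

```text
clock: 9.98
position: [0.4123, -0.2745, 0.0481]
ee_rot: [-0.09, 0.701, 0.087, 0.702]
ft_force: [-1.4, -0.1, -0.8]
grip_width: 0.307
t 9.97 p [ 412.3 -274.5   48.1] F [-1.42 -0.14 -0.79] g 0.307 stand [-288.   193.5] zax 14.4 xax [ 0.003 -0.003 -1.   ]
turn [1.89 0.13 0.19] shift [ 13.3  91.6 196.6]
```

View pics/w1s.png

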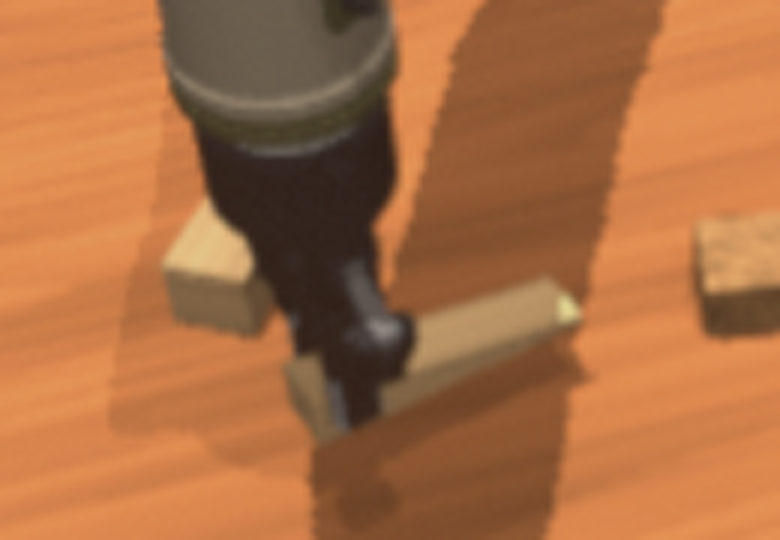

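The wedge is lifted in the grip and level, tip at crop (570,300). Carrying it to in front of the gap.

```bash
python3 -m inch '[[[0,0,0],[0,10,20],1],[[0,0,0],[2,25,52],1],[[0.5,0,0],[4,42,90],1],[[1,0,0],[6,59,127],1],[[1.5,0,0],[8,76,163],1],[[1.9,0.1,0.2],[11,88,188],1],[[1.9,0.1,0.2],[13,91,196],1],[[1.9,0.1,0.2],[13.3,91.6,196.6],1],[[1.9,0.1,0.2],[13.3,91.6,196.6],1]]'
python3 - <<'E'
from h import *
st(); go([*stand(-.19,0),.0185],102.5); go([*stand(-.10,0),.0185],102.5)
c=camera("top"); crop(c,180,190,420,310,"pics/w2.png",3.3)
d=camera("scene"); crop(d,270,190,450,310,"pics/w2s.png",4.4)
E
```

```text
clock: 11.2
position: [0.5785, -0.1379, 0.0338]
ee_rot: [-0.076, 0.704, 0.077, 0.702]
ft_force: [0.5, 0.2, -0.7]
grip_width: 0.309
t 11.2 p [ 578.5 -137.9   33.8] F [ 0.53  0.21 -0.73] g 0.309 stand [-190.5    1.6] zax 12.4 xax [-0.002  0.001 -1.   ]
turn [-0.09 -0.08 -0.06] shift [15.3  0.5  1.7]
turn [-0.09 -0.08 -0.06] shift [15.4 90.5  1.5]
```

View pics/w2.png

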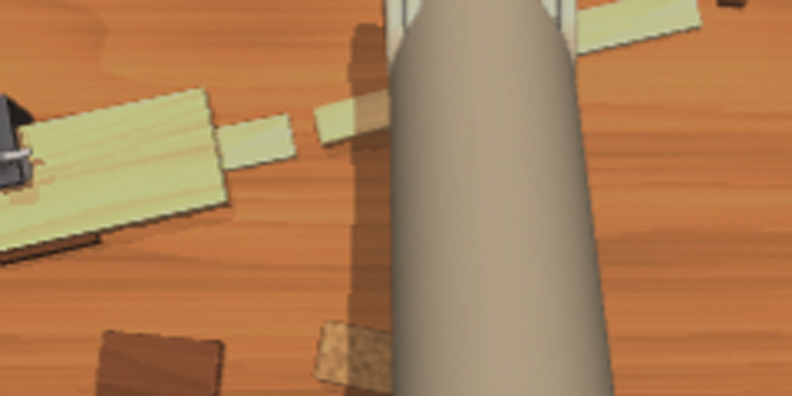

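View pics/w2s.png

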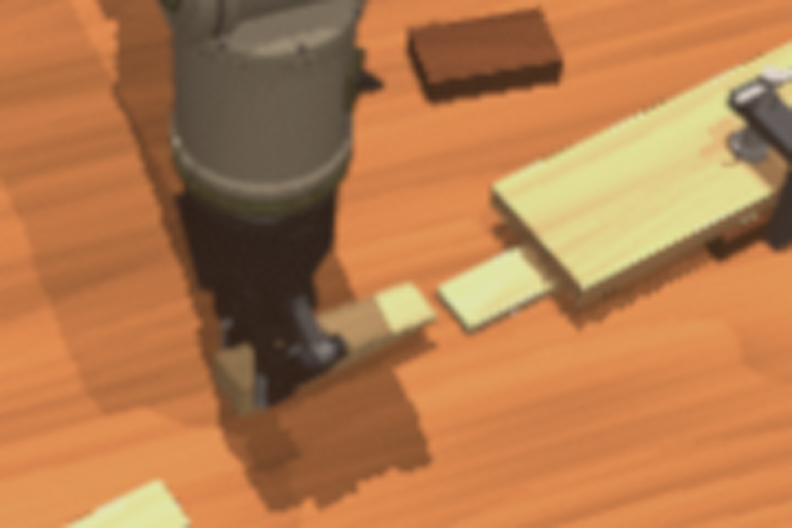

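Wedge tip (crop 319,127) is in line with the packer. Advancing just above packer height.

```bash
python3 -m inch '[[[0,0,0],[7,2,1.6],1],[[0,0,0],[13,15,1.6],1],[[0,0,0],[14,35,1.6],1],[[0,0,0],[14,55,1.6],1],[[0,0,0],[14,75,1.6],1],[[0,0,0],[14,88,1.6],1],[[0,0,0],[14.3,90.5,1.6],1],[[0,0,0],[14.3,90.5,1.6],1]]'
python3 - <<'E'
from h import *
st(); go([*stand(-.08,0),.0175],102.5)
d=camera("scene"); crop(d,300,190,480,310,"pics/w3s.png",4.4)
E
```

```text
clock: 12.3
position: [0.561, -0.0495, 0.0199]
ee_rot: [-0.076, 0.703, 0.076, 0.703]
ft_force: [0.1, 0.3, -1.4]
grip_width: 0.311
t 12.3 p [561.  -49.5  19.9] F [ 0.12  0.33 -1.4 ] g 0.311 stand [-100.5   -0.4] zax 12.4 xax [-0.001  0.    -1.   ]
turn [-0.11 -0.05 -0.02] shift [ 2.4 20.5 -0.4]
```

View pics/w3s.png

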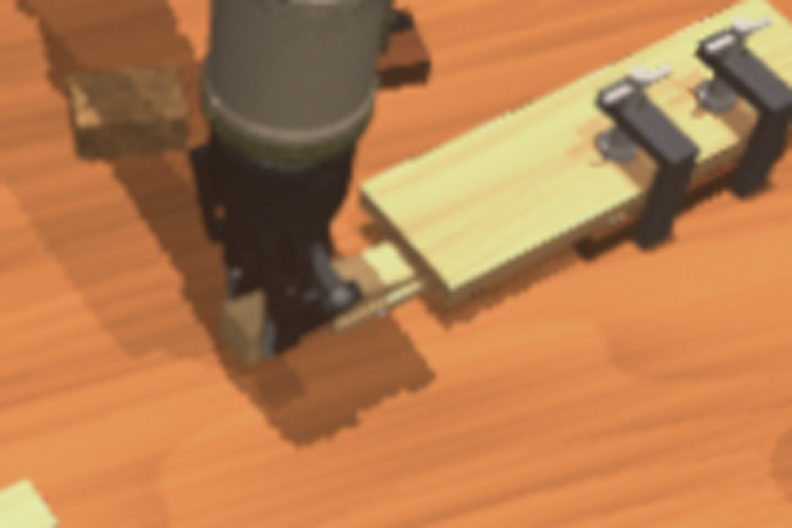

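The wedge is over the packer and under the board edge at (415,265). Lowering until it touches the packer.

```bash
python3 -m inch '[[[0,0,0],[1,0,0],1],[[0,0,0],[1.5,0,0],1]]'; python3 -m inch '[[[0,0,0],[0.7,0,0],1],[[0,0,0],[0.7,0,0],1]]';python3 -m inch '[[[0,0,0],[0.7,0,0],1],[[0,0,0],[0.7,0,0],1]]'
```

```text
clock: 12.6
position: [0.561, -0.0505, 0.0182]
ee_rot: [-0.076, 0.703, 0.076, 0.703]
ft_force: [-0.3, -1.0, -1.0]
grip_width: 0.311
clock: 12.85
position: [0.5611, -0.0506, 0.0176]
ee_rot: [-0.076, 0.703, 0.076, 0.703]
ft_force: [-1.6, -0.0, 1.4]
grip_width: 0.311
clock: 13.1
position: [0.5612, -0.0507, 0.0173]
ee_rot: [-0.076, 0.703, 0.076, 0.703]
ft_force: [-2.0, -0.3, 5.2]
grip_width: 0.308
```

```bash
python3 -m inch '[[[0,0,0],[-0.2,5,-0.2],1],[[0,0,0],[-0.2,12,-0.3],1],[[0,0,0],[-0.2,19,-0.4],1],[[0,0,0],[-0.2,21,-0.4],1],[[0,0,0],[-0.2,21,-0.4],1]]'; python3 - <<'E'
from h import *
st(); go([*stand(-.07,0),.0175],102.5)
E
python3 -m inch '[[[0,0,0],[0,3,0],1],[[0,0,0],[0,4,0],1],[[0,0,0],[0,4,0],1]]'; python3 - <<'E'
from h import *
st(); go([*stand(-.07,0),.0175],102.5)
E
```

```text
clock: 13.72
position: [0.5564, -0.0295, 0.0176]
ee_rot: [-0.076, 0.703, 0.076, 0.703]
ft_force: [0.0, 1.3, 3.4]
grip_width: 0.313
t 13.72 p [556.4 -29.5  17.6] F [0.03 1.27 3.45] g 0.313 stand [-80.   -0.2] zax 12.3 xax [-0.001  0.    -1.   ]
turn [-0.17 -0.03 -0.03] shift [ 0.1 10.  -0.2]
clock: 14.1
position: [0.5556, -0.0257, 0.0177]
ee_rot: [-0.076, 0.703, 0.076, 0.703]
ft_force: [0.3, -1.3, 4.3]
grip_width: 0.311
t 14.1 p [555.6 -25.7  17.7] F [ 0.34 -1.34  4.27] g 0.311 stand [-76.   -0.3] zax 12.3 xax [-0.001  0.    -1.   ]
turn [-0.18 -0.03 -0.03] shift [ 0.2  6.  -0.3]
```

```bash
for i in 1; do :; done; python3 -m inch '[[[0,0,0],[0,2,0],1],[[0,0,0],[0,3,0],1],[[0,0,0],[0,3,0],1]]'; python3 -m inch '[[[0,0,0],[0,2,0],1],[[0,0,0],[0,3,0],1],[[0,0,0],[0,3,0],1]]'; python3 - <<'E'
from h import *
st(); d=camera("scene"); crop(d,320,190,460,290,"pics/w4s.png",5.5); print(np.nanmedian(cloud(d)[215:225,405:415,2]))
E
```

```text
clock: 14.48
position: [0.555, -0.0226, 0.0177]
ee_rot: [-0.076, 0.703, 0.076, 0.703]
ft_force: [-0.4, -1.5, 4.2]
grip_width: 0.313
clock: 14.85
position: [0.5543, -0.0195, 0.0177]
ee_rot: [-0.076, 0.703, 0.076, 0.703]
ft_force: [0.0, -1.9, 5.2]
grip_width: 0.312
t 14.85 p [554.3 -19.5  17.7] F [ 0.03 -1.87  5.2 ] g 0.312 stand [-69.7  -0.3] zax 12.3 xax [-0.001  0.001 -1.   ]
0.0367273001680151
```

View pics/w4s.png

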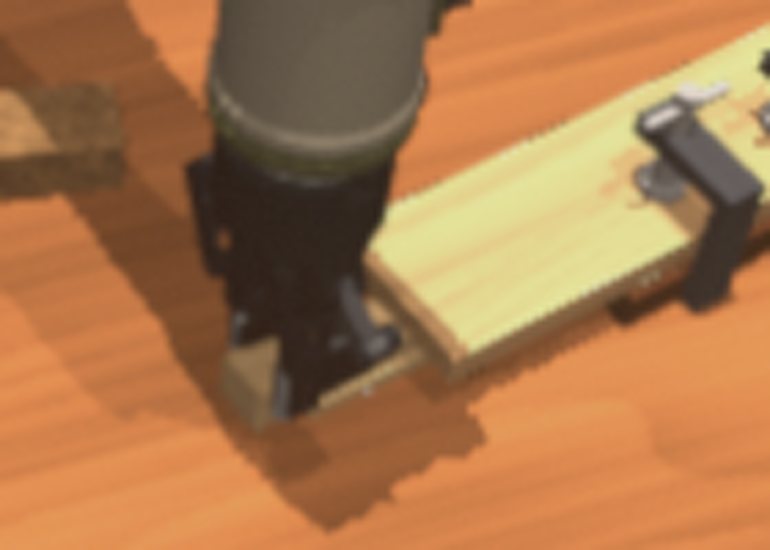

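```bash
cat >> h.py <<'E'
def bz(W=None):
    if W is None: W=np.mean([cloud(camera("scene")) for _ in range(3)],0)
    S=np.load("sc.npy"); m=np.zeros((480,640),bool)
    P=np.zeros((480,640),np.uint8); cv2.fillPoly(P,[np.array([[405,235],[432,222],[425,212],[398,226]])],1)
    d=(W-S)[...,2][P>0]; return round(float(np.nanmedian(d))*1000,2), (P>0).sum()
E
python3 -c "
from h import *
print(bz())"
python3 -m inch '[[[0,0,0],[0,1.5,0],1],[[0,0,0],[0,3,0],1],[[0,0,0],[0,3,0],1]]'; python3 - <<'E'
from h import *
st(); print(bz())
E
```

```text
(0.06, np.int64(388))
clock: 15.42
position: [0.5537, -0.0168, 0.0177]
ee_rot: [-0.076, 0.703, 0.076, 0.703]
ft_force: [0.5, -3.2, 4.9]
grip_width: 0.315
t 15.43 p [553.7 -16.8  17.7] F [ 0.49 -3.22  4.89] g 0.315 stand [-66.9  -0.4] zax 12.3 xax [-0.  0. -1.]
(0.44, np.int64(388))
```

```bash
python3 -m inch '[[[0,0,0],[0,1.5,0],1],[[0,0,0],[0,3.5,0],1],[[0,0,0],[0,4,0],1]]'; python3 - <<'E'
from h import *
st(); print(bz())
E
python3 -m inch '[[[0,0,0],[0,1.5,0],1],[[0,0,0],[0,3,0],1],[[0,0,0],[0,3,0],1]]'; python3 - <<'E'
from h import *
st(); print(bz())
d=camera("scene"); crop(d,320,190,460,290,"pics/w5s.png",5.5)
E
```

```text
clock: 15.95
position: [0.553, -0.0136, 0.0178]
ee_rot: [-0.076, 0.703, 0.076, 0.703]
ft_force: [1.7, -6.4, 3.5]
grip_width: 0.311
t 15.95 p [553.  -13.6  17.8] F [ 1.71 -6.44  3.47] g 0.311 stand [-63.6  -0.3] zax 12.3 xax [-0. -0. -1.]
(0.8, np.int64(388))
clock: 16.48
position: [0.5525, -0.0116, 0.0178]
ee_rot: [-0.076, 0.703, 0.075, 0.703]
ft_force: [2.5, -6.9, 3.9]
grip_width: 0.307
t 16.48 p [552.5 -11.6  17.8] F [ 2.46 -6.86  3.86] g 0.307 stand [-61.6  -0.3] zax 12.3 xax [-0.    -0.001 -1.   ]
(1.21, np.int64(388))
```

View pics/w5s.png

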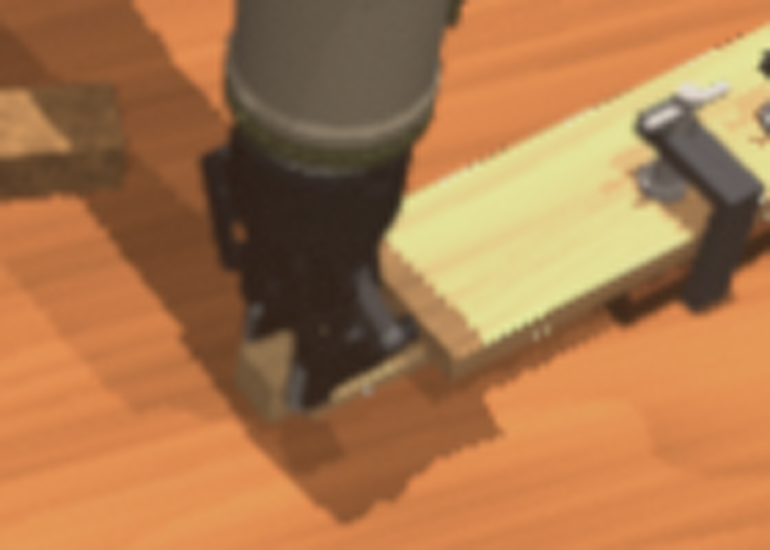

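```bash
python3 -m inch '[[[0,0,0],[0,2,0],1],[[0,0,0],[0,4,0],1],[[0,0,0],[0,4.5,0],1]]'; python3 - <<'E'
from h import *
st(); print(bz())
E
python3 -m inch '[[[0,0,0],[0,1,0],1],[[0,0,0],[0,2,0],1],[[0,0,0],[0,2,0],1],[[0,0,0],[0,2,0],1]]'; python3 - <<'E'
from h import *
st(); print(bz())
d=camera("scene"); crop(d,320,190,460,290,"pics/w6s.png",5.5)
d=camera("top"); crop(d,100,190,340,310,"pics/w6.png",3.3)
E
```

```text
clock: 17.05
position: [0.5518, -0.0091, 0.0178]
ee_rot: [-0.076, 0.703, 0.074, 0.703]
ft_force: [3.5, -10.5, 3.9]
grip_width: 0.314
t 17.05 p [551.8  -9.1  17.8] F [  3.49 -10.55   3.87] g 0.314 stand [-59.   -0.1] zax 12.2 xax [ 0.    -0.003 -1.   ]
(1.65, np.int64(388))
clock: 17.7
position: [0.5516, -0.0088, 0.0178]
ee_rot: [-0.076, 0.703, 0.073, 0.703]
ft_force: [1.5, -9.1, 4.2]
grip_width: 0.311
t 17.7 p [551.6  -8.8  17.8] F [ 1.5  -9.06  4.24] g 0.311 stand [-58.7  -0. ] zax 12.1 xax [ 0.001 -0.005 -1.   ]
(1.72, np.int64(388))
```

View pics/w6s.png

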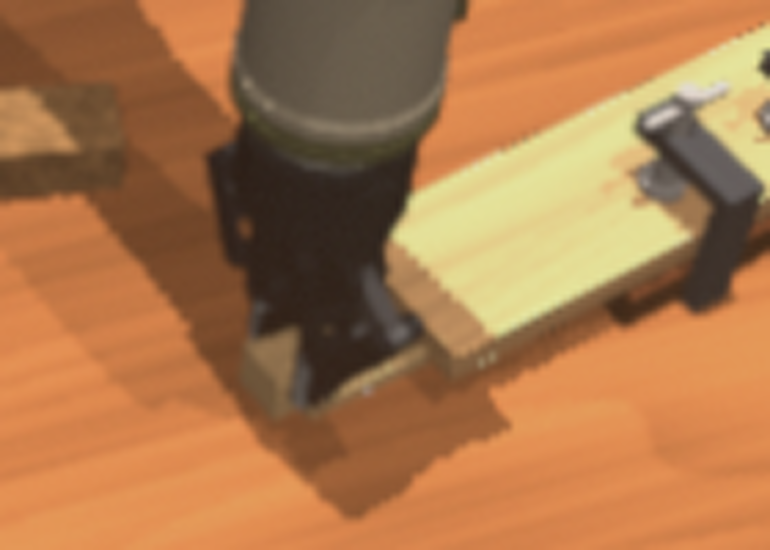

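View pics/w6.png

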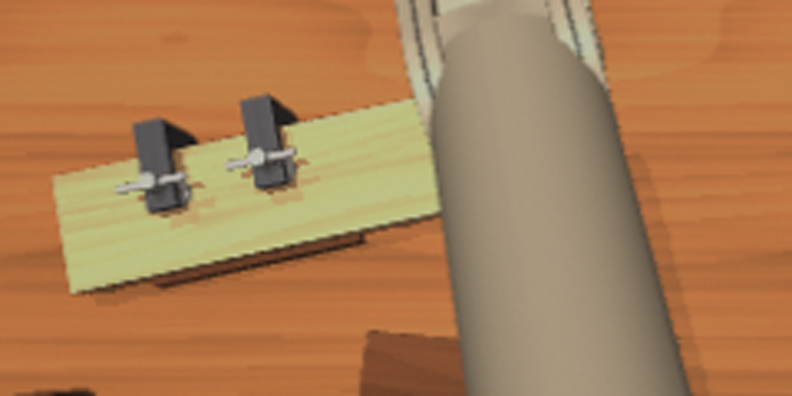

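The board is lifted 1.7 mm (≈7 N) and the push is 9–10 N. Holding for a second to check that it stays put.

```bash
python3 -m inch '[[[0,0,0],[0,1,0],1],[[0,0,0],[0,1,0],1],[[0,0,0],[0,1,0],1],[[0,0,0],[0,1,0],1],[[0,0,0],[0,1,0],1],[[0,0,0],[0,1,0],1],[[0,0,0],[0,1,0],1],[[0,0,0],[0,1,0],1]]'; python3 - <<'E'
from h import *
st(); print(bz()); st()
d=camera("scene");W=cloud(d);px=d["pixels"];m=palemask(px);n,l,s,ce=cv2.connectedComponentsWithStats(m)
crop(d,350,230,410,275,"pics/w7s.png",13)
E
```

```text
clock: 18.95
position: [0.5516, -0.0088, 0.0178]
ee_rot: [-0.076, 0.703, 0.072, 0.703]
ft_force: [1.9, -6.6, 4.5]
grip_width: 0.311
t 18.95 p [551.6  -8.8  17.8] F [ 1.94 -6.64  4.47] g 0.311 stand [-58.7   0. ] zax 12.0 xax [ 0.001 -0.006 -1.   ]
(1.59, np.int64(388))
t 19.1 p [551.6  -8.8  17.8] F [ 1.27 -7.41  3.88] g 0.31 stand [-58.7  -0. ] zax 12.0 xax [ 0.001 -0.006 -1.   ]
```

View pics/w7s.png

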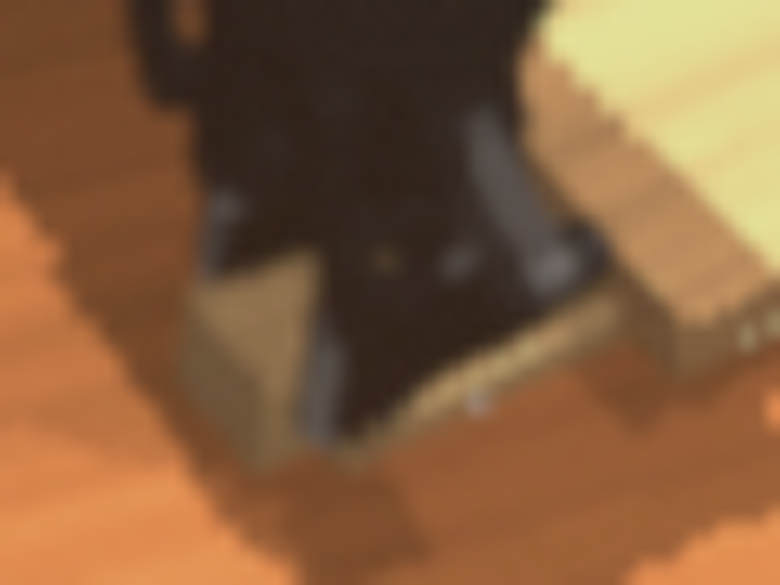

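Steady: the TCP did not move during the hold, and the lift is 1.6 mm (≈6.5 N on the board). Wedge thickness at the board edge implies the tip is about 50 mm in, which matches the grip position. Handing in.

```bash
python3 -c "
from h import *
print(manip.hand_in()); st()"
```

```text
the job is handed in; nothing more can be done
None
the job is handed in; nothing more can be done
```

The job is handed in. One packer lies under the board's free end, and the gripper is holding the wedge tight between that packer and the board. It took about 19 s on the robot clock; no verdict is reported.

**What I did**
- **Packing:** I measured the gap at about 21.5 mm, so one packer was enough. I laid it flat on the bench, centred and square to the board, with its centre about 10 mm in and its inner end about 75 mm in.
- **Wedge:** I used the smaller pale wedge, gripped near its thick end. I set it down on the packer and pushed it in thin end first until it bore on the board.

**Last checks**
- **Board:** It was lifted about 1.6–1.7 mm, which is roughly 6.5 N on the wedge.
- **Push and position:** The gripper was pushing about 7 N inward and 4 N down. The tool did not move over the 1.25 s hold before hand-in, and its tilt was about 0.3°.
- **Wedge tip:** It is about 50 mm in by the wedge's thickness at the board edge. The grip position gives about 54 mm, within measuring error.
- **Other things:** I never reached for the unused packer or the bystanders. The spare packer had not moved when I last measured it, before picking up the wedge, and it is over 300 mm from the stand.

**Not confirmed at the end:** I could not see the packer's final position directly, because the arm hid it from the top camera. Any drag from the wedge would be at most about 20 mm, since the push was about 20 mm long after touchdown. That would still leave it within limits.

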